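# Chuck the brass-collared grommet reamer in the bench collet

## Robot

A 6-joint arm with a two-finger parallel gripper is mounted at the origin on the work surface. World frame = base frame: x ahead of the robot, y to its left, z up, the work surface at z = 0. Lengths are in m, angles in rad, forces in N, time in s.
With the tool pointing down it reaches from about 0.375 to 0.9 m from the base axis. Payload 3.1 kg.
Tool frame: the origin (TCP) lies midway between the tips of the shut fingers; the grasp point (between the pads) lies 19 mm behind it; x points along the fingers, z is the direction in which the jaws open and shut, and the axes are right-handed (so a half turn about x gives the same grasp; the last joint's range is limited). The gripper opens to 85 mm and grips with 20 to 120 N. Pads are 22 mm wide; open, the fingers measure 114 mm over their backs; the gripper's body (76 mm by 85 mm) begins 54 mm behind the grasp point. The pads swing forward as they close: fully open they stand 13 mm farther back than shut.
Start: joints at [-1.506, 0.527, 1.433, -0, 1.181, -0.178], TCP at [0.15, -0.607, 0.231] pointing down, gripper open.
Joint ranges: [-3.08, 3.08], [-0.75, 2.2], [0.22, 2.44], [-1.43, 4.57], [0, 2.65], [-2.85, 2.85]. Speed limits (rad/s): [2.79, 2.79, 3.14, 3.14, 3.14, 3.14].

## Interface

Orientations are given as a unit quaternion [x, y, z, w].
In Python, from station import telemetry, optics, manip gives the robot as it stands.
- The arm moves only by the tool step_arm, never from a script. Its argument "commands" is a list of rows, each a list of 4 numbers: the shift along the tool's x, y, z in m, then the turn about the tool's x in rad. A call has 1 to 8 rows; each row is the pose to reach, as a shift and turn from the pose measured when the call began, along the tool's axes at that moment; what a row does not reach only later rows make up. A row lasts 1/12 s, in which the tool goes at most 41.7 mm and 7.16 degrees, less where a joint would pass 70% of its speed; a pose out of reach is approached as far as the arm can. A call with a gripper value outside its range is refused whole. "jaw" is the finger opening in m, from 0 to 0.0854, set as the call begins (left out, the last holds). The fingers move at their own pace and stop on an object; "grip_force" is the grip in N (left out, the last holds). Time passes only in rows, so rows that repeat a pose let the fingers close. It gives the time, the measured TCP pose, the force and the opening at its end, in the units of the state.
- telemetry.sense(): the state, without advancing time (a new reading comes with each control period).
- optics.snapshot(name): name is "scene" or "top" or "wrist"; returns the picture (400x640x3 uint8, red, green, blue); there is no depth.
- optics.camera_params(name): a dict with "mtx" (3x3 intrinsics, pixels), "k1" (the pictures are not rectified: a ray, as slopes to the right and down, at radius r is drawn at 1 + k1 r^2 times it, then the intrinsics apply), "origin" and "attitude" of the camera in the world. Camera axes: x right, y down, z forward; pixel columns grow to the right and rows downward; lengths in m; the calibration is good to about 2 mm. A picture is of the moment at which its call begins: read the wrist's pose just before it. camera_params takes no time and is no camera call; for the wrist camera it gives the pose at the moment of the call.
- manip.sign_off(): hands the job in, once; it reports no verdict.
The state is a dict: "t": time; "q": joint angles; "qd": joint speeds; "tau": joint torques, N m; "tcp_pos": TCP position; "tool_rot": TCP orientation; "force": force on the tool from outside, world axes, zero at the start; "ft_torque": the same for the moment, N m; "finger_gap": opening from 0.0 (shut) to 1.0 (fully open).
Only numpy, scipy, OpenCV 4.12 (cv2) and the standard library are available. Lean on these libraries where they do the work, as an engineer would, in place of code of your own. Each camera call takes 0.05 s, during which the arm holds its last target.

## Task

Take the brass-collared reamer out of the grey rack and set it shank down, fully home, in the bench collet, so that its collar rests flat on the collet's steel mouth. Then turn the collet's black knurled nut clockwise (seen from above) until it stops, so that the jaws grip the shank, and let go.

Things in the scene. Friction and masses are not known exactly. Their poses are not given: they have to be found in the camera images.
- reamer_brass: Reamer to mount, upright in the rack, round, 70 g. Origin: centre of the underside of its brass collar (32 mm diameter, 5 mm thick); z is its axis, up. Above the collar a steel grip, 16 mm diameter, to 27 mm above the origin, then a short brass cone, top at 33 mm: hold the grip, fingertips just above the collar. Below: 12 mm shank, 30 mm long, its last 10 mm tapering to 5 mm.
- rack: Grey fixed block, 70 (x) x 220 (y) x 40 (z) mm, origin under its centre. Three 17 mm square holes in a row along its y, 70 mm apart, the middle one at its centre, each hold a reamer, collar on the block's top: one brass, one green, one black, alike but for the colour of collar and cone; any order.
- collet_mouth (a point): Centre of the bench collet's mouth, in the flat top of its 32 mm steel sleeve, 78 mm over the table. Upright bore, 20 mm diameter, 34 mm deep, jaws open. The reamer's origin is here when fully home. Round the sleeve is the black nut: 51 mm diameter over its knurl, 48 to 76 mm over the table; below it a 40 mm column on a blue fixed plate, 100 x 100 x 12 mm.
- collet_nut (a joint): Turn of the nut about the upright axis through collet_mouth, rad, growing clockwise from above: 0 open, 1.2 the stop, where four jaws have closed from the 20 mm bore to the 12 mm shank. Starts at 0 to 0.25; resists with 0.1 N m, stays where left. Red dash on its top. Grip it from above across any diameter, either side of the mounted reamer; one grasp is enough.
Not all that is in view belongs to the job. Leave any turquoise look-alike of the part that bears collet_mouth alone.

How it is judged:
On the way, in this order (a step that is already met when the one before it is completed fails the run):
1. the brass-collared reamer stands fully home in the collet while the nut is still open (horizontal distance between reamer_brass and collet_mouth below 0.008 m and z of reamer_brass in the frame of collet_mouth below 0.005 m and angle between reamer_brass's own z axis and vertical below 0.18 rad and value of joint collet_nut below 0.6 rad), for 0.2 s.
2. the nut is turned clockwise to its stop with the reamer home (horizontal distance between reamer_brass and collet_mouth below 0.008 m and value of joint collet_nut above 1.03 rad), for 0.2 s.
At the end, for the whole second after the job is handed in: The brass-collared reamer is at rest in the collet, collar within 5 mm of fully down, within 8 mm of the mouth's centre and within 10 degrees of upright, and the nut is turned to its stop (over 1.03 of 1.2 rad) (all of step 2 and z of reamer_brass in the frame of collet_mouth below 0.005 m and angle between reamer_brass's own z axis and vertical below 0.18 rad and linear speed of reamer_brass below 0.02 m/s); the robot touches nothing.
It also fails if it takes over 51 s, if anything falls off the work surface, if the arm or the gripper's body presses on something with over 40 N, if the wrist force passes 120 N, or if a joint passes its speed limit or range.

## Working session

There is one attempt and no reset: what is moved stays moved. The work goes in short steps, Python scripts to look and compute and a tool call to move; the robot and the scene stay as the last step left them, time stands still between calls to the robot, and variables do not carry over. Pictures are saved under pics/ and viewed, and the job is handed in when it is done.

Besides the shell and the picture viewer there is one more tool, called by a JSON object that holds its "name" and its "arguments", one argument or row to a line. step_arm: Moves the arm, as the interface text tells. Its arguments: {"type":"object","properties":{"commands":{"type":"array","items":{"type":"array","items":{"type":"number"}}},"jaw":{"type":"number"},"grip_force":{"type":"number"}},"required":["commands"]}

```bash
ls; mkdir -p pics; python3 - <<'E'
from station import telemetry, optics, manip
import cv2,numpy as np
s=telemetry.sense(); print(s)
for n in ["scene","top","wrist"]:
    p=optics.camera_params(n); print(n,p)
    im=optics.snapshot(n); cv2.imwrite(f"pics/{n}0.png",im[:,:,::-1])
E
```

```text
pics
{'t': 0.0, 'q': array([-1.50651448e+00,  5.28480620e-01,  1.43390751e+00,  4.03653421e-05,
        1.18137131e+00, -1.78500976e-01]), 'qd': array([-0.00085449,  0.00093211, -0.00012777, -0.00048449, -0.00016308,
        0.00042976]), 'tau': array([ 6.90203888e-04, -4.42344618e+01, -1.78023344e+01, -2.67813157e-04,
        8.60030676e-03, -2.60627274e-06]), 'tcp_pos': array([ 0.15024561, -0.60594157,  0.23032307]), 'tool_rot': array([ 0.43635834,  0.55736367, -0.43519731,  0.55636358]), 'force': array([ 1.03505437, -0.3964756 , -0.09638824]), 'ft_torque': array([ 0.00345181, -0.02977634,  0.00593877]), 'finger_gap': 1.0001126963509173}
scene {'mtx': array([[466.03251996,   0.        , 318.1535277 ],
       [  0.        , 466.03251996, 200.14432906],
       [  0.        ,   0.        ,   1.        ]]), 'k1': -0.09155370738688623, 'origin': array([ 1.12358653, -0.34705094,  0.71286044]), 'attitude': array([ 0.78547273,  0.4619481 , -0.21215466, -0.3530254 ])}
top {'mtx': array([[464.4803981 ,   0.        , 322.42428089],
       [  0.        , 464.4803981 , 192.8237017 ],
       [  0.        ,   0.        ,   1.        ]]), 'k1': -0.0766340238380313, 'origin': array([0.2989762 , 0.00790513, 1.13214907]), 'attitude': array([-0.70111731,  0.70705956, -0.06371077,  0.0666501 ])}
wrist {'mtx': array([[343.17105224,   0.        , 317.68919684],
       [  0.        , 343.17105224, 201.94092808],
       [  0.        ,   0.        ,   1.        ]]), 'k1': -0.03185885038397251, 'origin': array([ 0.21495593, -0.5901284 ,  0.37252803]), 'attitude': array([ 0.77994156, -0.61142174, -0.08248195,  0.10512534])}
```

View pics/scene0.png

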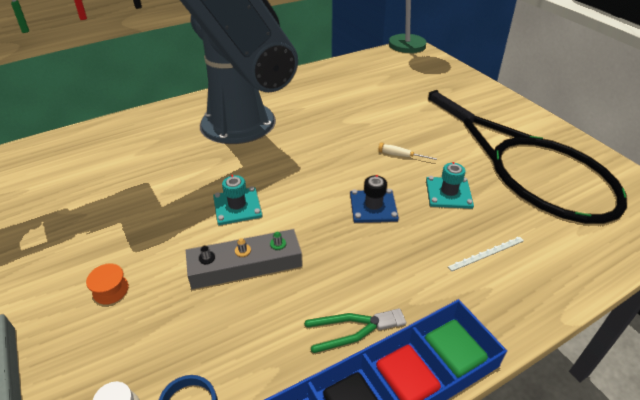

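View pics/top0.png

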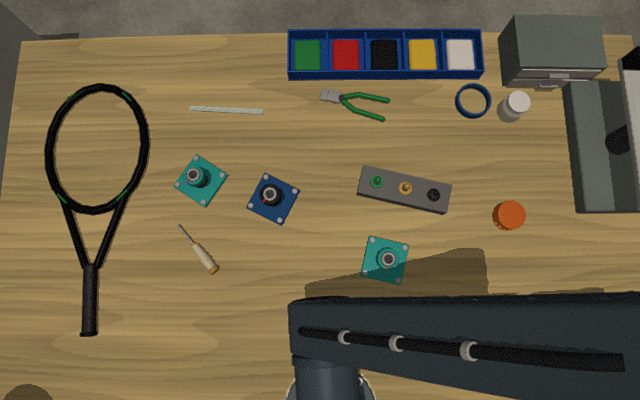

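View pics/wrist0.png

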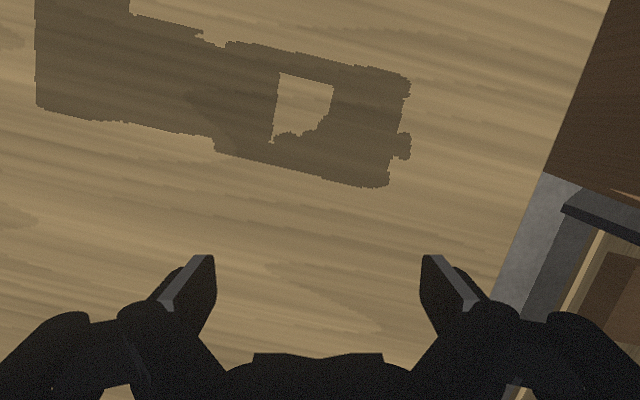

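Candidates for the reamer are black at top (434,195), amber/brass (405,188) and green (376,181). For the collet they are the blue plate with black nut (270,195), and turquoise look-alikes at (195,177) and (388,260). I choose (405,188) and (270,195), and will check both in a close crop.

```bash
python3 - <<'E'
import cv2,numpy as np
t=cv2.imread("pics/top0.png");s=cv2.imread("pics/scene0.png")
def c(im,x,y,w,h): return cv2.resize(im[y:y+h,x:x+w],(400,300),interpolation=cv2.INTER_CUBIC)
a=np.vstack([np.hstack([c(t,355,150,100,75),c(t,230,160,80,60)]),np.hstack([c(s,180,215,130,97),c(s,335,165,80,60)])])
cv2.imwrite("pics/crops0.png",a)
E
```

```text
(no output)
```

View pics/crops0.png

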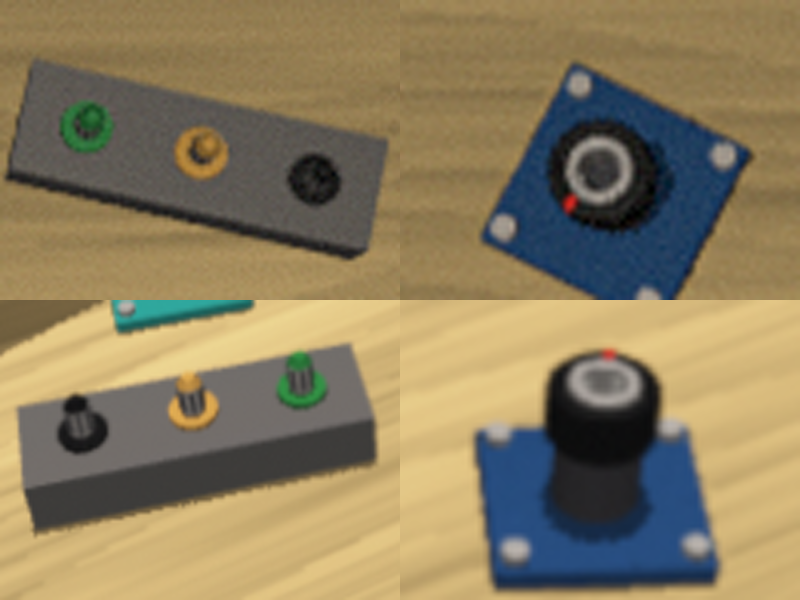

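```bash
cat > h.py <<'E'
import numpy as np,cv2
from scipy.spatial.transform import Rotation as R
def ray(p,uv):
    K=np.array(p["mtx"]);k=np.array([p["k1"],0,0,0,0.])
    n=cv2.undistortPoints(np.array([[uv]],float),K,k)[0,0]
    d=R.from_quat(p["attitude"]).apply([n[0],n[1],1.]);return np.array(p["origin"]),d
def atz(p,uv,z):
    o,d=ray(p,uv);return o+d*(z-o[2])/d[2]
def proj(p,X):
    q=R.from_quat(p["attitude"]).inv().apply(np.array(X)-p["origin"])
    return cv2.projectPoints(q.reshape(-1,1,3),np.zeros(3),np.zeros(3),np.array(p["mtx"]),np.array([p["k1"],0,0,0,0.]))[0][:,0]
def local(s,dv): return R.from_quat(s["tool_rot"]).inv().apply(dv)
E
python3 - <<'E'
from h import *
from station import telemetry, optics
t=optics.camera_params("top");s=optics.camera_params("scene")
print("brass",atz(t,(405.5,188.2),.0425),atz(s,(242.7,249.9),.0425))
print("green",atz(t,(376.4,181.7),.0425)); print("black",atz(t,(433.7,195),.0425))
print("mouth",atz(t,(269.8,194),.078),atz(s,(375.8,181.6),.078))
print("tmouth",atz(t,(388,260),.078))
z=telemetry.sense();print(R.from_quat(z["tool_rot"]).as_matrix().round(3))
E
```

```text
brass [ 0.51197613 -0.18739621  0.0425    ] [ 0.51096799 -0.18251239  0.0425    ]
green [ 0.52847104 -0.11803695  0.0425    ]
black [ 0.49481787 -0.25450876  0.0425    ]
mouth [0.49417053 0.13316101 0.078     ] [0.497935  0.1353018 0.078    ]
tmouth [ 0.34054921 -0.13502365  0.078     ]
[[-0.     0.971  0.24 ]
 [ 0.002  0.24  -0.971]
 [-1.     0.    -0.002]]
```

{"name": "step_arm", "arguments": {
  "commands": [
    [0,0.45,-0.32,-1.08],
    [0,0.45,-0.32,-1.08],
    [0,0.45,-0.32,-1.08],
    [0,0.45,-0.32,-1.08],
    [0,0.45,-0.32,-1.08],
    [0,0.45,-0.32,-1.08],
    [0,0.45,-0.32,-1.08],
    [0,0.45,-0.32,-1.08]
  ],
  "jaw": 0.045,
  "grip_force": 40
}}

```text
t: 0.82
tcp_pos: [0.3682, -0.3518, 0.2312]
tool_rot: [0.114, 0.698, -0.113, 0.698]
force: [0.5, -0.1, -0.6]
finger_gap: 0.529
```

```bash
cat > go.py <<'E'
import sys
from h import *
from station import telemetry
s=telemetry.sense();v=[float(a) for a in sys.argv[1:4]]
M=R.from_quat(s["tool_rot"]).as_matrix()
print("t",s["t"],"tcp",s["tcp_pos"].round(4),"q",s["q"].round(3),"F",s["force"].round(1),"T",s["ft_torque"].round(2),"gap",round(s["finger_gap"]*.0854,4))
print(M.round(3).tolist(),"jaw yaw",np.arctan2(M[1,2],M[0,2]))
print("local",local(s,np.array(v)-s["tcp_pos"]).round(4))
E
python3 go.py 0.5115 -0.185 0.18
```

```text
t 0.8167 tcp [ 0.3682 -0.3518  0.2312] q [-9.830e-01  3.730e-01  1.718e+00  1.000e-03  1.052e+00 -6.610e-01] F [ 0.5 -0.1 -0.6] T [-0.05 -0.03 -0.01] gap 0.0452
[[-0.0, 0.317, 0.949], [0.002, 0.949, -0.317], [-1.0, 0.002, -0.001]] jaw yaw -0.3222318484228357
local [0.0515 0.2035 0.0831]
```

{"name": "step_arm", "arguments": {
  "commands": [
    [0.05,0.2035,0.083,-0.08],
    [0.05,0.2035,0.083,-0.08],
    [0.05,0.2035,0.083,-0.08],
    [0.05,0.2035,0.083,-0.08],
    [0.05,0.2035,0.083,-0.08],
    [0.05,0.2035,0.083,-0.08],
    [0.05,0.2035,0.083,-0.08],
    [0.05,0.2035,0.083,-0.08]
  ]
}}

```text
t: 1.48
tcp_pos: [0.5115, -0.184, 0.1809]
tool_rot: [0.085, 0.703, -0.084, 0.701]
force: [-0.0, 0.1, -0.2]
finger_gap: 0.531
```

```bash
python3 go.py 0.5115 -0.185 0.18; python3 - <<'E'
from h import *
from station import optics
p=optics.camera_params("wrist");im=optics.snapshot("wrist");np.save("w1.npy",p,allow_pickle=True)
cv2.imwrite("pics/w1.png",im[:,:,::-1])
print(p["origin"],proj(p,[[.5115,-.185,.0425],[.5115,-.185,.073]]))
E
```

```text
t 1.4833 tcp [ 0.5115 -0.184   0.1809] q [-5.520e-01  4.870e-01  1.688e+00  1.000e-03  9.690e-01 -3.130e-01] F [-0.   0.1 -0.2] T [ 0.   -0.    0.05] gap 0.0453
[[-0.001, 0.237, 0.972], [0.002, 0.972, -0.237], [-1.0, 0.002, -0.002]] jaw yaw -0.23929995555151146
local [ 0.0009 -0.001   0.0003]
[ 0.52713611 -0.11907142  0.32310066] [[318.69761512 191.16176565]
 [318.76995555 200.64743332]]
```

View pics/w1.png

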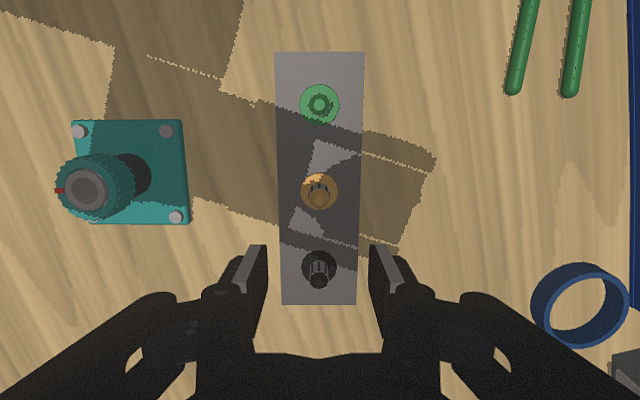

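The wrist picture shows the brass collar at (319.5,190.5) against a predicted (318.7,191.2). Green is at (320,104) and black at (319,268), and the rack edges are parallel to the jaws' plane. The position agrees to about 1 mm, so I descend.

{"name": "step_arm", "arguments": {
  "commands": [
    [0.035,-0.001,0.001,0],
    [0.07,-0.001,0.001,0],
    [0.1,-0.001,0.001,0],
    [0.12,-0.001,0.001,0],
    [0.128,-0.001,0.001,0],
    [0.132,-0.001,0.001,0],
    [0.132,-0.001,0.001,0],
    [0.132,-0.001,0.001,0]
  ]
}}

```text
t: 2.2
tcp_pos: [0.5123, -0.1871, 0.0504]
tool_rot: [0.086, 0.702, -0.085, 0.702]
force: [0.4, -0.2, 1.0]
finger_gap: 0.525
```

```bash
python3 go.py 0.5115 -0.185 0.048; python3 - <<'E'
from h import *
from station import optics
im=optics.snapshot("wrist");cv2.imwrite("pics/w2.png",im[:,:,::-1])
E
```

```text
t 2.2 tcp [ 0.5123 -0.1871  0.0504] q [-5.560e-01  6.990e-01  1.768e+00  1.000e-03  6.740e-01 -3.150e-01] F [ 0.4 -0.2  1. ] T [0. 0. 0.] gap 0.0449
[[0.001, 0.24, 0.971], [0.0, 0.971, -0.24], [-1.0, 0.001, 0.001]] jaw yaw -0.24215333341304238
local [ 0.0024  0.0019 -0.0013]
```

View pics/w2.png

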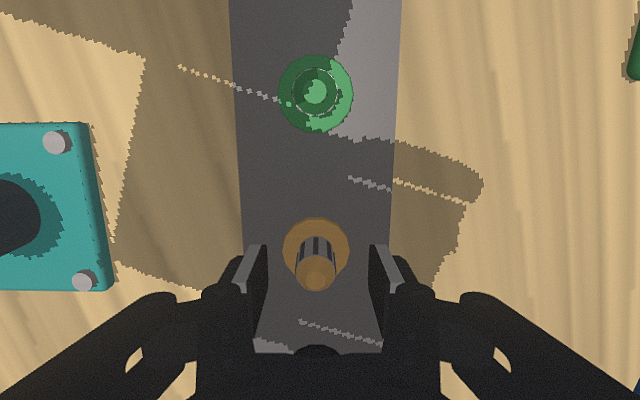

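The brass grip (317,255) lies between the fingers at x≈257 and 377, centred. Closing.

{"name": "step_arm", "arguments": {
  "commands": [
    [0.002,0.0015,-0.001,0],
    [0.002,0.0015,-0.001,0],
    [0.002,0.0015,-0.001,0],
    [0.002,0.0015,-0.001,0],
    [0.002,0.0015,-0.001,0],
    [0.002,0.0015,-0.001,0],
    [0.002,0.0015,-0.001,0],
    [0.002,0.0015,-0.001,0]
  ],
  "jaw": 0.0,
  "grip_force": 50
}}

```text
t: 2.92
tcp_pos: [0.5124, -0.1855, 0.0499]
tool_rot: [0.085, 0.701, -0.085, 0.703]
force: [-1.4, -0.2, 6.2]
finger_gap: 0.161
```

```bash
python3 go.py 0.5115 -0.185 0.13
```

```text
t 2.9167 tcp [ 0.5124 -0.1855  0.0499] q [-5.530e-01  6.990e-01  1.771e+00  1.000e-03  6.680e-01 -3.120e-01] F [-1.4 -0.2  6.2] T [0.03 0.15 0.03] gap 0.0138
[[0.003, 0.239, 0.971], [-0.001, 0.971, -0.239], [-1.0, -0.0, 0.003]] jaw yaw -0.24142759959860496
local [-0.0801  0.0002 -0.0008]
```

{"name": "step_arm", "arguments": {
  "commands": [
    [-0.01,0,0,0],
    [-0.03,0,0,0],
    [-0.06,0,0,0],
    [-0.09,0,0,0],
    [-0.11,0,0,0],
    [-0.12,0,0,0],
    [-0.12,0,0,0]
  ]
}}

```text
t: 3.5
tcp_pos: [0.5135, -0.186, 0.1726]
tool_rot: [0.084, 0.699, -0.086, 0.705]
force: [0.4, -0.4, -1.5]
finger_gap: 0.163
```

```bash
python3 go.py 0.496 0.134 0.16;python3 - <<'E'
from h import *
from station import optics
im=optics.snapshot("wrist");cv2.imwrite("pics/w3.png",im[:,:,::-1])
E
```

```text
t 3.5 tcp [ 0.5135 -0.186   0.1726] q [-5.530e-01  4.980e-01  1.697e+00  1.000e-03  9.380e-01 -3.120e-01] F [ 0.4 -0.4 -1.5] T [ 0.02  0.04 -0.05] gap 0.0139
[[0.008, 0.239, 0.971], [-0.004, 0.971, -0.239], [-1.0, -0.002, 0.009]] jaw yaw -0.24103363659910282
local [ 0.0112  0.3066 -0.0934]
```

View pics/w3.png

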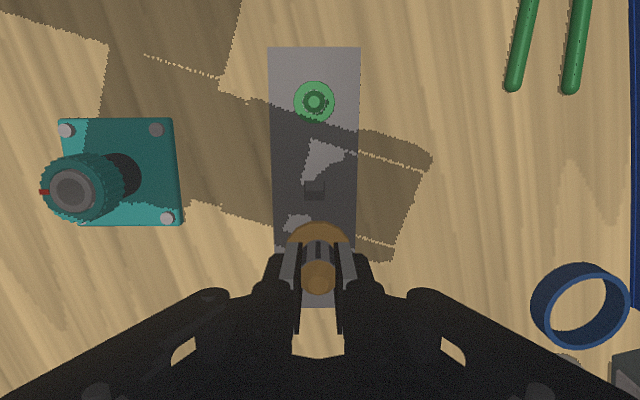

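The reamer is held between the pads, upright with its collar at (318,240), and the brass hole (314,188) is empty. Next I move to just short of the collet and look.

{"name": "step_arm", "arguments": {
  "commands": [
    [-0.018,0.231,-0.091,0],
    [-0.018,0.231,-0.091,0],
    [-0.018,0.231,-0.091,0],
    [-0.018,0.231,-0.091,0],
    [-0.018,0.231,-0.091,0],
    [-0.018,0.231,-0.091,0],
    [-0.018,0.231,-0.091,0],
    [-0.018,0.231,-0.091,0]
  ]
}}

```text
t: 4.22
tcp_pos: [0.4774, 0.0628, 0.1867]
tool_rot: [0.083, 0.702, -0.084, 0.703]
force: [-1.0, -0.6, -0.3]
finger_gap: 0.162
```

```bash
python3 go.py 0.496 0.134 0.16;python3 - <<'E'
from h import *
from station import optics
p=optics.camera_params("wrist");im=optics.snapshot("wrist");np.save("w4.npy",p,allow_pickle=True);cv2.imwrite("pics/w4.png",im[:,:,::-1])
m=[.496,.134,.078]
a=np.linspace(0,2*np.pi,7)
print(proj(p,[m,[.496,.134,.012]]))
E
```

```text
t 4.2167 tcp [0.4774 0.0628 0.1867] q [-0.101  0.403  1.833 -0.002  0.904  0.137] F [-1.  -0.6 -0.3] T [-0.01  0.04  0.01] gap 0.0138
[[0.001, 0.234, 0.972], [-0.002, 0.972, -0.234], [-1.0, -0.002, 0.002]] jaw yaw -0.23608771465461653
local [0.0266 0.0736 0.0014]
[[319.83083384  97.30312826]
 [319.195889    99.25671362]]
```

View pics/w4.png

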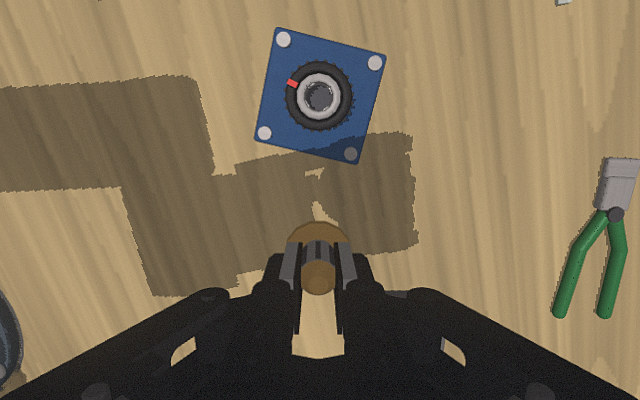

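```bash
python3 - <<'E'
from h import *
p=np.load("w4.npy",allow_pickle=True).item()
im=cv2.imread("pics/w4.png")
a=cv2.resize(im[55:135,270:370],(800,640),interpolation=cv2.INTER_CUBIC)[:600]
b=cv2.resize(im[215:305,268:368],(400,360),interpolation=cv2.INTER_CUBIC)
cv2.imwrite("pics/z4.png",np.hstack([cv2.resize(a,(400,300)),b[:300]]))
g=cv2.cvtColor(im,cv2.COLOR_BGR2HSV)
m=((g[...,1]<40)&(g[...,2]>110)).astype(np.uint8)
m[:65]=0;m[130:]=0;m[:,:285]=0;m[:,355:]=0
n,l,st,c=cv2.connectedComponentsWithStats(m);i=1+np.argmax(st[1:,4])
cs,_=cv2.findContours((l==i).astype(np.uint8),cv2.RETR_EXTERNAL,cv2.CHAIN_APPROX_NONE)
e=cv2.fitEllipse(max(cs,key=len));print(st[i],e,atz(p,e[0],.078))
# collar prediction if reamer axis at TCP, origin TCPz-.0099
T=np.array([.4774,.0628,.1867]);
an=np.linspace(0,2*np.pi,9)[:-1]
print(proj(p,[T+[.016*np.cos(x),.016*np.sin(x),-.005] for x in an]).round(1).tolist())
E
```

```text
[297  73  43  46 902] ((318.0450134277344, 95.79088592529297), (42.60786437988281, 44.63127517700195), 1.2045584917068481) [0.49502319 0.1352853  0.078     ]
[[352.3, 248.8], [337.0, 228.7], [310.4, 224.8], [288.9, 239.7], [285.5, 263.8], [301.2, 282.7], [326.5, 286.2], [347.6, 272.5]]
```

View pics/z4.png

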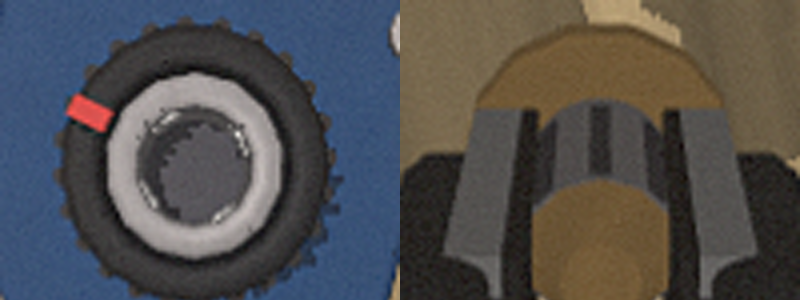

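The mouth ring is at (318,95.8) and gives (0.495,0.135), agreeing with the fixed cameras to about 1 mm. The reamer sits about 1 mm ahead of the TCP along tool y. Moving above the mouth.

{"name": "step_arm", "arguments": {
  "commands": [
    [0,0.03,0,0],
    [0,0.06,0,0],
    [0.01,0.073,0,0],
    [0.027,0.073,0,0],
    [0.04,0.073,0,0],
    [0.045,0.073,0,0],
    [0.045,0.073,0,0]
  ]
}}

```text
t: 4.85
tcp_pos: [0.4948, 0.1305, 0.1398]
tool_rot: [0.084, 0.703, -0.086, 0.701]
force: [-0.1, 0.7, -0.7]
finger_gap: 0.157
```

```bash
python3 go.py 0.495 0.134 0.088;python3 - <<'E'
from h import *
from station import optics
a=optics.snapshot("wrist")[:,:,::-1];b=optics.snapshot("scene")[:,:,::-1]
cv2.imwrite("pics/z5.png",np.hstack([cv2.resize(a[180:330,220:420],(400,300)),cv2.resize(b[100:220,300:460],(400,300),interpolation=cv2.INTER_CUBIC)]))
E
```

```text
t 4.85 tcp [0.4948 0.1305 0.1398] q [ 0.041  0.515  1.8   -0.004  0.828  0.284] F [-0.1  0.7 -0.7] T [0.   0.   0.03] gap 0.0134
[[-0.002, 0.239, 0.971], [-0.003, 0.971, -0.239], [-1.0, -0.003, -0.001]] jaw yaw -0.24100790606163958
local [ 0.0518  0.0036 -0.0006]
```

View pics/z5.png

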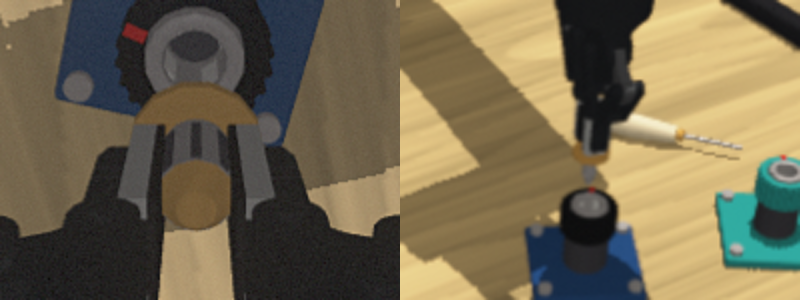

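The wrist crop shows the shank upright, pointing into the bore and slightly short of it along tool y, which matches the computed 3.6 mm. I correct that and insert.

{"name": "step_arm", "arguments": {
  "commands": [
    [0,0.0036,0,0],
    [0,0.0036,0,0],
    [0.01,0.0036,0,0],
    [0.02,0.0036,0,0],
    [0.03,0.0036,0,0],
    [0.037,0.0036,0,0],
    [0.042,0.0036,0,0],
    [0.042,0.0036,0,0]
  ]
}}

```text
t: 5.62
tcp_pos: [0.4958, 0.1343, 0.0979]
tool_rot: [0.084, 0.702, -0.086, 0.702]
force: [-0.8, 0.4, -0.3]
finger_gap: 0.162
```

```bash
python3 go.py 0.495 0.134 0.088
```

```text
t 5.6167 tcp [0.4958 0.1343 0.0979] q [ 0.048  0.589  1.824 -0.004  0.73   0.292] F [-0.8  0.4 -0.3] T [-0.03 -0.   -0.06] gap 0.0138
[[-0.002, 0.238, 0.971], [-0.003, 0.971, -0.238], [-1.0, -0.003, -0.001]] jaw yaw -0.24055679314499234
local [ 0.0099 -0.0005 -0.0007]
```

No contact so far. Going down the rest of the way.

{"name": "step_arm", "arguments": {
  "commands": [
    [0.004,0,0,0],
    [0.007,0,0,0],
    [0.009,0,0,0],
    [0.01,0,0,0],
    [0.01,0,0,0]
  ]
}}

```text
t: 6.03
tcp_pos: [0.4959, 0.1343, 0.088]
tool_rot: [0.084, 0.702, -0.086, 0.702]
force: [0.4, 0.2, -0.2]
finger_gap: 0.164
```

```bash
python3 go.py 0.495 0.134 0.088;python3 - <<'E'
from h import *
from station import optics
a=optics.snapshot("wrist")[:,:,::-1];b=optics.snapshot("scene")[:,:,::-1]
cv2.imwrite("pics/z6.png",np.hstack([cv2.resize(a[180:330,220:420],(400,300)),cv2.resize(b[140:220,320:427],(400,300),interpolation=cv2.INTER_CUBIC)]))
E
```

```text
t 6.0333 tcp [0.4959 0.1343 0.088 ] q [ 0.048  0.607  1.83  -0.004  0.706  0.292] F [ 0.4  0.2 -0.2] T [-0.01 -0.02 -0.04] gap 0.014
[[-0.001, 0.238, 0.971], [-0.003, 0.971, -0.238], [-1.0, -0.003, -0.001]] jaw yaw -0.24050069507015417
local [-0.     -0.0005 -0.0008]
```

View pics/z6.png

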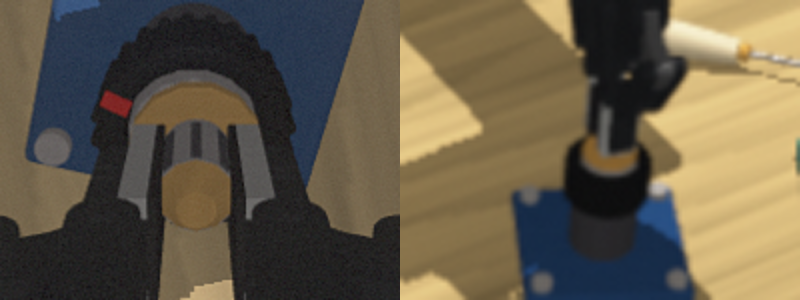

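The collar is just over the mouth, with only a sliver of sleeve showing at its far side. Pressing gently for contact with a 1 mm nudge forward.

{"name": "step_arm", "arguments": {
  "commands": [
    [0.001,0.001,0,0],
    [0.002,0.001,0,0],
    [0.002,0.001,0,0],
    [0.003,0.001,0,0],
    [0.003,0.001,0,0]
  ]
}}

```text
t: 6.55
tcp_pos: [0.4962, 0.1346, 0.0877]
tool_rot: [0.083, 0.702, -0.086, 0.702]
force: [-4.5, -3.6, 21.3]
finger_gap: 0.161
```

```bash
python3 go.py 0.495 0.134 0.088
```

```text
t 6.55 tcp [0.4962 0.1346 0.0877] q [ 0.049  0.608  1.83  -0.006  0.704  0.294] F [-4.5 -3.6 21.3] T [-0.63  0.78 -0.  ] gap 0.0138
[[-0.0, 0.237, 0.971], [-0.004, 0.971, -0.237], [-1.0, -0.004, 0.001]] jaw yaw -0.23958629001367504
local [-0.0003 -0.0008 -0.0011]
```

Contact at 21 N, so the reamer is home. Releasing.

{"name": "step_arm", "arguments": {
  "commands": [
    [-0.001,0,0,0],
    [-0.001,0,0,0],
    [-0.001,0,0,0],
    [-0.001,0,0,0],
    [-0.001,0,0,0],
    [-0.001,0,0,0],
    [-0.001,0,0,0],
    [-0.001,0,0,0]
  ],
  "jaw": 0.08
}}

```text
t: 7.22
tcp_pos: [0.4961, 0.1346, 0.0885]
tool_rot: [0.083, 0.702, -0.086, 0.702]
force: [-0.4, -0.4, 0.2]
finger_gap: 0.938
```

```bash
python3 go.py 0.4955 0.135 0.050;python3 - <<'E'
from h import *
from station import optics
p=optics.camera_params("wrist");a=optics.snapshot("wrist")[:,:,::-1];b=optics.snapshot("scene")[:,:,::-1]
cv2.imwrite("pics/z7.png",np.hstack([cv2.resize(a[150:330,200:440],(400,300)),cv2.resize(b[140:220,320:427],(400,300),interpolation=cv2.INTER_CUBIC)]))
print(proj(p,[[.4955,.135,.078],[.4955,.135,.083],[.4955,.135,.111]]))
E
```

```text
t 7.2167 tcp [0.4961 0.1346 0.0885] q [ 0.05   0.607  1.829 -0.006  0.707  0.294] F [-0.4 -0.4  0.2] T [-0.01  0.07 -0.07] gap 0.0801
[[-0.001, 0.237, 0.971], [-0.004, 0.971, -0.237], [-1.0, -0.004, 0.0]] jaw yaw -0.23952402847301432
local [ 0.0385  0.0004 -0.0007]
[[317.06233604 251.09936264]
 [317.05647971 255.47182902]
 [317.01608495 285.75176531]]
```

View pics/z7.png

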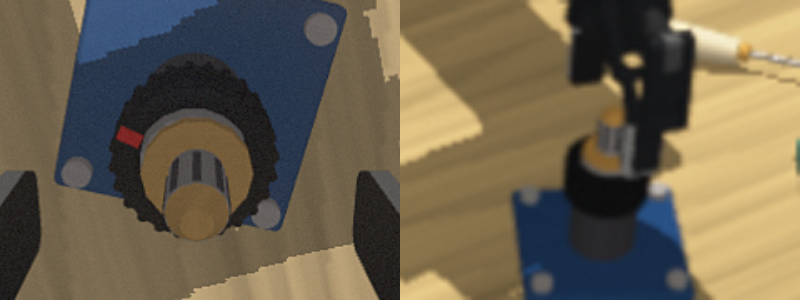

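```bash
python3 - <<'E'
from h import *
from station import optics
p=optics.camera_params("wrist");a=optics.snapshot("wrist")[:,:,::-1].copy()
S=4;x0,y0=240,170
v=cv2.resize(a[y0:y0+130,x0:x0+160],None,fx=S,fy=S,interpolation=cv2.INTER_CUBIC)
an=np.linspace(0,2*np.pi,60)
for r,z,c in [(.0255,.076,(255,255,0)),(.016,.083,(0,0,255)),(.016,.078,(0,255,0))]:
    q=(proj(p,[[.4955+r*np.cos(t),.135+r*np.sin(t),z] for t in an])-[x0,y0]+.5)*S
    cv2.polylines(v,[q.astype(np.int32)],True,c,1)
cv2.imwrite("pics/z8.png",v)
E
```

```text
(no output)
```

View pics/z8.png

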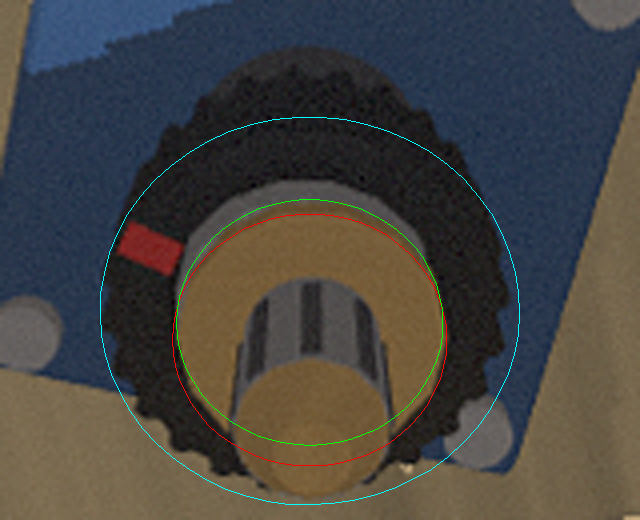

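The seated collar shows at crop centre (310,325), with the sleeve about 1–2 mm ahead along tool y. Everything is concentric within about 1 mm. Descending round the nut.

{"name": "step_arm", "arguments": {
  "commands": [
    [0,0.0018,-0.0008,0],
    [0.01,0.0018,-0.0008,0],
    [0.02,0.0018,-0.0008,0],
    [0.03,0.0018,-0.0008,0],
    [0.036,0.0018,-0.0008,0],
    [0.0385,0.0018,-0.0008,0],
    [0.0385,0.0018,-0.0008,0],
    [0.0385,0.0018,-0.0008,0]
  ]
}}

```text
t: 8.03
tcp_pos: [0.4957, 0.1363, 0.0497]
tool_rot: [0.083, 0.702, -0.086, 0.702]
force: [-0.3, 0.4, 0.0]
finger_gap: 0.936
```

```bash
python3 go.py 0.4958 0.1365 0.050;python3 - <<'E'
from h import *
from station import optics
a=optics.snapshot("wrist")[:,:,::-1];b=optics.snapshot("scene")[:,:,::-1]
cv2.imwrite("pics/z9.png",np.hstack([cv2.resize(a[150:330,200:440],(400,300)),cv2.resize(b[140:220,320:427],(400,300),interpolation=cv2.INTER_CUBIC)]))
E
```

```text
t 8.0333 tcp [0.4957 0.1363 0.0497] q [ 0.053  0.679  1.846 -0.007  0.618  0.298] F [-0.3  0.4  0. ] T [-0.02 -0.03  0.01] gap 0.08
[[-0.001, 0.237, 0.971], [-0.004, 0.971, -0.237], [-1.0, -0.004, 0.0]] jaw yaw -0.23961243079620997
local [-0.0003  0.0002  0.    ]
```

View pics/z9.png

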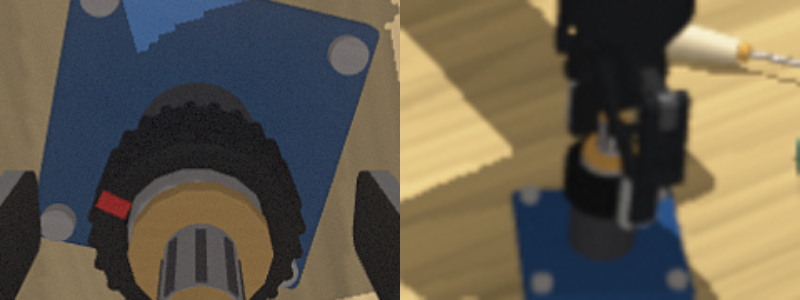

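Fingers straddle the nut clear of contact, with the nut spanning x≈90–300 of the crop between the pads. Closing on it.

{"name": "step_arm", "arguments": {
  "commands": [
    [0,0,0,0],
    [0,0,0,0],
    [0,0,0,0],
    [0,0,0,0],
    [0,0,0,0],
    [0,0,0,0]
  ],
  "jaw": 0.03,
  "grip_force": 50
}}

```text
t: 8.63
tcp_pos: [0.4957, 0.1365, 0.0511]
tool_rot: [0.083, 0.702, -0.086, 0.702]
force: [-1.7, 0.7, 7.2]
finger_gap: 0.546
```

```bash
python3 go.py 0.4958 0.1365 0.050
```

```text
t 8.6333 tcp [0.4957 0.1365 0.0511] q [ 0.053  0.676  1.846 -0.006  0.62   0.298] F [-1.7  0.7  7.2] T [0.12 0.41 0.  ] gap 0.0466
[[-0.0, 0.237, 0.972], [-0.004, 0.971, -0.237], [-1.0, -0.004, 0.001]] jaw yaw -0.23930187752158633
local [ 0.0011 -0.      0.0002]
```

Gripped. Turning clockwise (positive about the down-pointing tool x).

{"name": "step_arm", "arguments": {
  "commands": [
    [0,0,0,0.1],
    [0,0,0,0.2],
    [0,0,0,0.3],
    [0,0,0,0.4],
    [0,0,0,0.5],
    [0,0,0,0.6],
    [0,0,0,0.65],
    [0,0,0,0.65]
  ]
}}

```text
t: 9.3
tcp_pos: [0.4962, 0.1362, 0.0512]
tool_rot: [0.303, 0.637, -0.306, 0.639]
force: [2.0, -2.3, -1.2]
finger_gap: 0.545
```

```bash
python3 go.py 0.4958 0.1365 0.050;python3 - <<'E'
from h import *
from station import optics
a=optics.snapshot("wrist")[:,:,::-1];b=optics.snapshot("scene")[:,:,::-1]
cv2.imwrite("pics/z10.png",np.hstack([cv2.resize(a[150:330,200:440],(400,300)),cv2.resize(b[140:220,320:427],(400,300),interpolation=cv2.INTER_CUBIC)]))
E
```

```text
t 9.3 tcp [0.4962 0.1362 0.0512] q [ 0.053  0.676  1.846 -0.007  0.62   0.949] F [ 2.  -2.3 -1.2] T [-0.06 -0.08 -0.12] gap 0.0465
[[0.001, 0.777, 0.629], [-0.004, 0.629, -0.777], [-1.0, -0.002, 0.004]] jaw yaw -0.8903955843401776
local [ 0.0012 -0.0002 -0.0005]
```

View pics/z10.png

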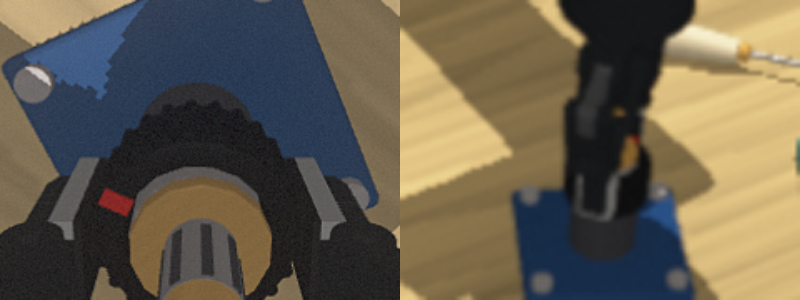

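The red dash stays at (115,202) in the turning camera while the plate has rotated, so the nut turned 0.65 rad without slip. Continuing to the stop.

{"name": "step_arm", "arguments": {
  "commands": [
    [0,0,0,0.1],
    [0,0,0,0.2],
    [0,0,0,0.28],
    [0,0,0,0.32],
    [0,0,0,0.35],
    [0,0,0,0.35]
  ]
}}

```text
t: 9.9
tcp_pos: [0.4965, 0.1359, 0.0513]
tool_rot: [0.407, 0.576, -0.41, 0.579]
force: [1.1, -2.5, -1.5]
finger_gap: 0.549
```

```bash
python3 go.py 0.4958 0.1365 0.050
```

```text
t 9.9 tcp [0.4965 0.1359 0.0513] q [ 0.053  0.676  1.845 -0.009  0.619  1.293] F [ 1.1 -2.5 -1.5] T [ 0.02 -0.13  1.08] gap 0.0468
[[0.002, 0.943, 0.332], [-0.005, 0.332, -0.943], [-1.0, -0.0, 0.006]] jaw yaw -1.2319598731349957
local [ 0.0013 -0.0005 -0.0008]
```

{"name": "step_arm", "arguments": {
  "commands": [
    [0,0,0,0.02],
    [0,0,0,0.03],
    [0,0,0,0.03]
  ]
}}

```text
t: 10.15
tcp_pos: [0.496, 0.1357, 0.0513]
tool_rot: [0.414, 0.57, -0.418, 0.573]
force: [0.2, -2.6, 0.0]
finger_gap: 0.543
```

```bash
python3 go.py 0.4958 0.1365 0.050;python3 - <<'E'
from h import *
from station import optics
a=optics.snapshot("wrist")[:,:,::-1];b=optics.snapshot("scene")[:,:,::-1]
cv2.imwrite("pics/z11.png",np.hstack([cv2.resize(a[150:330,200:440],(400,300)),cv2.resize(b[140:220,320:427],(400,300),interpolation=cv2.INTER_CUBIC)]))
E
```

```text
t 10.15 tcp [0.496  0.1357 0.0513] q [ 0.053  0.675  1.846 -0.012  0.62   1.321] F [ 0.2 -2.6  0. ] T [-0.13  0.18  1.62] gap 0.0464
[[0.001, 0.952, 0.308], [-0.007, 0.308, -0.951], [-1.0, -0.001, 0.007]] jaw yaw -1.2581388077169713
local [ 0.0013  0.     -0.0009]
```

View pics/z11.png

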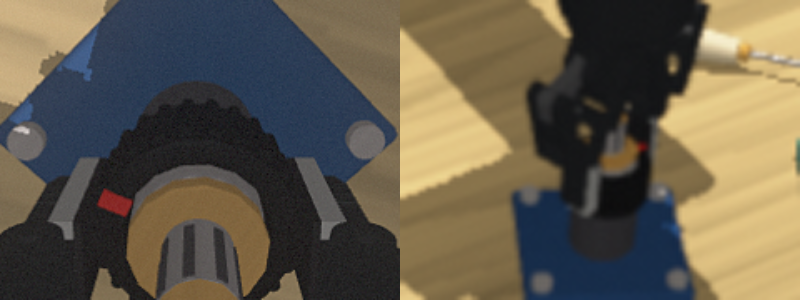

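The torque climbs steeply (1.1 to 1.6 N m over 0.03 rad) and the dash still moves with the pads, so this is the stop. I release, then rise.

{"name": "step_arm", "arguments": {
  "commands": [
    [0,0,0,0],
    [0,0,0,0],
    [0,0,0,0],
    [0,0,0,0],
    [0,0,0,0],
    [0,0,0,0]
  ],
  "jaw": 0.083
}}

```text
t: 10.75
tcp_pos: [0.4961, 0.1357, 0.0514]
tool_rot: [0.415, 0.57, -0.418, 0.573]
force: [0.5, 0.0, -0.8]
finger_gap: 0.971
```

{"name": "step_arm", "arguments": {
  "commands": [
    [-0.01,0,0,0],
    [-0.03,0,0,0],
    [-0.06,0,0,0],
    [-0.09,0,0,0],
    [-0.12,0,0,0],
    [-0.14,0,0,0],
    [-0.15,0,0,0],
    [-0.15,0,0,0]
  ]
}}

```text
t: 11.42
tcp_pos: [0.4974, 0.1369, 0.2042]
tool_rot: [0.417, 0.568, -0.417, 0.574]
force: [-0.1, 0.5, 0.3]
finger_gap: 0.969
```

```bash
python3 go.py 0.4958 0.1365 0.050;python3 - <<'E'
from h import *
from station import optics
p=optics.camera_params("wrist");a=optics.snapshot("wrist")[:,:,::-1].copy();b=optics.snapshot("scene")[:,:,::-1]
np.save("w12.npy",p,allow_pickle=True);cv2.imwrite("pics/w12.png",a)
x0,y0=230,110
u=proj(p,[[.4955,.136,.083]])[0];print(u)
x0,y0=int(u[0]-80),int(u[1]-60)
cv2.imwrite("pics/z12.png",np.hstack([cv2.resize(a[y0:y0+120,x0:x0+160],(400,300),interpolation=cv2.INTER_CUBIC),cv2.resize(b[140:220,320:427],(400,300),interpolation=cv2.INTER_CUBIC)]))
E
```

```text
t 11.4167 tcp [0.4974 0.1369 0.2042] q [ 0.055  0.417  1.737 -0.007  0.981  1.32 ] F [-0.1  0.5  0.3] T [ 0.01  0.02 -0.  ] gap 0.0828
[[0.007, 0.952, 0.305], [-0.005, 0.305, -0.952], [-1.0, 0.005, 0.007]] jaw yaw -1.261006090811434
local [ 0.1541 -0.0024 -0.0013]
[316.62185065 198.25724841]
```

View pics/z12.png

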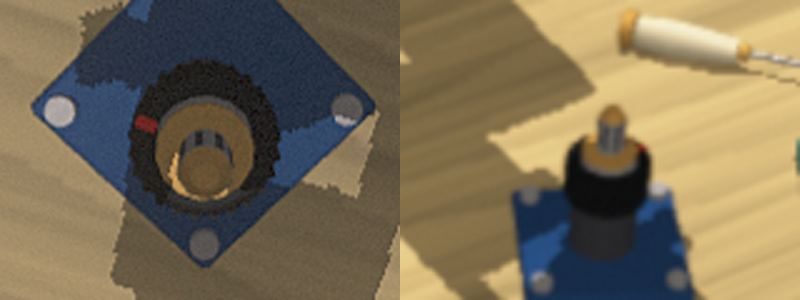

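```bash
python3 - <<'E'
from h import *
for f in ("w4","w12"):
    p=np.load(f+".npy",allow_pickle=True).item();im=cv2.imread(f"pics/{f}.png");g=cv2.cvtColor(im,cv2.COLOR_BGR2HSV)
    c0=proj(p,[[.495,.136,.076]])[0]
    m=((g[...,0]<6)|(g[...,0]>174))&(g[...,1]>140)
    ys,xs=np.nonzero(m);k=np.hypot(xs-c0[0],ys-c0[1])<60
    X=atz(p,(xs[k].mean(),ys[k].mean()),.076);d=X[:2]-[.495,.1355];print(f,k.sum(),X,np.hypot(*d),np.arctan2(d[1],d[0]))
E
```

```text
w4 65 [0.47948066 0.14799246 0.076     ] 0.019922634731079535 2.463834217028358
w12 48 [0.49708789 0.15555965 0.076     ] 0.020168014809518332 1.4670858852096877
```

The dash turned about 1.0 rad clockwise in the world. To check the absolute angle, I compare it with the plate's yaw.

```bash
python3 - <<'E'
from h import *
p=np.load("w4.npy",allow_pickle=True).item()
P=[atz(p,u,.014)[:2] for u in [(283,39),(375,62.5),(351,153.5),(264,132.5)]]
for i in range(4):
    d=P[(i+1)%4]-P[i];print(np.hypot(*d),np.degrees(np.arctan2(d[1],d[0])))
print("dash deg",np.degrees([2.464,1.467]))
E
```

```text
0.08085460421862642 -26.97660918170864
0.08062634032117669 -117.0845599568406
0.08126684630246715 152.84468426712212
0.08037470202824605 62.62151040358542
dash deg [141.17680072  84.05290855]
```

The plate axis is at 152.9° and the dash started at 141.2°. If zero lies on the plate axis, the nut began at 0.204 rad and now stands at about 1.20, consistent with the torque stop. Handing in.

```bash
python3 - <<'E'
from station import manip
print(manip.sign_off())
E
```

```text
the job is handed in; nothing more can be done
None
```

I moved the brass-collared reamer from the rack's middle hole into the blue-plate collet and pressed it down until the collar met the mouth at 21 N. I then turned the nut about 1.0 rad clockwise to its stop, released it, rose 15 cm clear and handed the job in at about 11.5 s. The hand-in reports no verdict.

**Last checks**
- **Reamer:** the last pictures show it upright, with its collar flat on the mouth. The collar is about 1 mm off the sleeve's centre, estimated just before the nut was closed.
- **Stop:** the torque rose from about 0.1 to 1.6 N m at the end of the turn. The red dash turned 0.997 rad, against 1.02 rad for the gripper.
- **Nut angle:** this comes to about 1.20 rad, but only if the dash's zero lies along the plate's edge, which I inferred and could not confirm.
- **Gripper:** it was touching nothing, with force near zero.

**Disagreement:** the wrist camera's close view put the mouth about 2 mm farther along tool y than its earlier view, which is within the calibration error. I shifted the nut grasp to match.

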